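# Flip the sugar tin shut and push its drawer home

### The arm

A 6-joint arm with a two-finger parallel gripper is mounted at the origin on the work surface. World frame = base frame: x ahead of the robot, y to its left, z up, the work surface at z = 0. Lengths are in m, angles in rad, forces in N, time in s.
With the tool pointing down it reaches from about 0.325 to 0.9 m from the base axis. Payload 6.1 kg.
Tool frame: the origin (TCP) lies midway between the tips of the shut fingers; the grasp point (between the pads) lies 19 mm behind it; z points along the fingers, y is the line along which they close (so a half turn about z gives the same grasp; the last joint's range is limited). The gripper opens to 87 mm and grips with 3 to 60 N. Pads are 19 mm wide; open, the fingers measure 117 mm over their backs; the gripper's body (75 mm by 190 mm) begins 51 mm behind the grasp point.
Start: joints at [1.043, 0.22, 1.526, -0, 1.395, -0.126], TCP at [0.244, 0.575, 0.223] pointing down, gripper open.
Joint ranges: [-2.98, 2.98], [-0.91, 2.08], [0.09, 2.57], [-1.24, 4.39], [0.2, 2.65], [-2.68, 2.68]. Speed limits (rad/s): [2.57, 2.57, 3.01, 3.14, 3.14, 3.14].

### API

Orientations are given as a rotation vector (axis times angle).
In Python, from plant import manip gives the robot as it stands. The module is installed in compiled form; this text tells all that it offers.
- The arm moves only by the shell command python3 -m crank 'ROWS'. ROWS is JSON, a list of rows, each an object of numbers: "claw": the gripper command: -1 is fully open, 1 is shut, values between are in proportion; "dx", "dy", "dz": the shift along the tool's x, y, z in m; "roll": the turn about the tool's z in rad. In form: [{"claw": .., "dx": .., "dy": .., "dz": .., "roll": ..}, ...]. A call has 1 to 20 rows; each row shifts and turns the commanded pose from where the row before left it, along the tool's axes as they then stand; what a row does not reach is not made up. A row lasts 1/12 s, in which the tool goes at most 41.7 mm and 7.16 degrees, less where a joint would pass 70% of its speed; a pose out of reach is approached as far as the arm can. A call is refused whole if a number of a shift passes 0.0417 or a number of a turn 0.125, either way. A call with a gripper value outside its range is refused whole. The fingers move at their own pace and stop on an object; the grip force is fixed at half the most. Time passes only in rows, so rows that do not move let the fingers close. It gives the time, the measured TCP pose, the force, the opening and the grip force at its end, in the units of the state.
- manip.state(): the state, without advancing time (a new reading comes with each control period).
- manip.get_image(name): name is "side" or "top"; returns a dict with "frame" (400x640x3 uint8, red, green, blue), "mtx" (3x3 intrinsics, pixels), "distortion" ([k1, k2, p1, p2, k3] as OpenCV has them; the pictures are not rectified), "R" (3x3) and "t" (3): a world point X has camera coordinates R X + t. Camera axes: x right, y down, z forward; pixel columns grow to the right and rows downward; lengths in m; the calibration is good to about 2 mm. A picture is of the moment at which its call begins. There is no depth.
- manip.finish_job(): hands the job in; it is judged then, once.
Trained networks look in the newest picture that a camera, given by its name, has taken for a name from the list of things; names that differ only in an ending like _2 or _b are one class to them, and where a whole thing is asked for, a point or a joint stands for the part that bears it (a point fixed in the world has none). Each returns a list of dicts, best first, with "p" (0 to 1); they miss things now and then, are a little off and sometimes report something else, mostly with a low value. They report only what shows in the picture. A call takes as long as a camera call. They do not tell look-alikes from the thing itself.
- manip.recognise(camera, name): "centre" ([x, y, z] in m, in the coordinates of the camera as it stood for that picture, good to about 4 mm: the middle of the surface that is visible of it).
The state is a dict: "time": time; "joint_pos": joint angles; "qd": joint speeds; "effort": joint torques, N m; "tcp_pos": TCP position; "eef_rot": TCP orientation; "contact_force": force on the tool from outside, world axes, zero at the start; "ft_torque": the same for the moment, N m; "finger_gap": opening from 0.0 (shut) to 1.0 (fully open); "finger_force": force on a finger pad.
Only numpy, scipy, OpenCV 4.12 (cv2) and the standard library are available. Lean on these libraries where they do the work, as an engineer would, in place of code of your own. Each camera call takes 0.05 s, during which the arm holds its last target. There are 200 camera calls.

### The job

The sugar tin stands in the open drawer of the walnut shelf with its lid up, where it would catch on the shelf board. With the fingertips, push the lid over until it is fully shut while the drawer is still open, then push the drawer fully home. Only push: do not lift or topple the tin, leave it in the drawer, and leave the gourd, the coaster and the metal straw where they are.

Things in the scene. Friction and masses are not known exactly. Their poses are not given: they have to be found in the camera images.
- shelf: Low walnut shelf cabinet, fixed, 230 deep (its x) x 360 wide (its y) x 145 high; origin at the centre of its underside; its x axis points from the front into the cabinet, so its front face is at x = -115. The top board is 12 thick (underside at height 133) with its front edge at x = -100; the drawer slides under it.
- shelf_drawer0 (a joint): How far the drawer is pulled out towards the front, in m: 0 = fully home, 0.142 to 0.155 at the start. Stays where it is left; about 1 N friction plus 4 N per m/s. The drawer's front panel is 354 wide, 15 thick, from height 15 to 133; inside, the drawer is 185 deep (its front inner face at shelf x = -94 when home), 318 wide, floor at height 22, walls up to height 123.
- shelf_drawer0_handle (a point): Grip point of the small round brass knob in the middle of the drawer front, 35 in front of the panel, at height 107; the knob is 28 across and ends 8 in front of this point. Moves with the drawer.
- tin: Square yellow enamel tin, 85 x 85 x 75 high, walls 4, about 0.35 to 0.7 kg, standing loose on the drawer floor; origin at the centre of its underside, z up. The lid's hinge runs along the top edge on the tin's +x side.
- lid (a joint): Angle of the tin's flip-top lid in rad: 0 = shut flat on the rim, 1.57 = standing upright, 1.62 to 1.8 at the start (leaning slightly outwards, to the tin's +x). A stiff hinge (about 0.035 Nm friction): the lid stays where it is left and must be pushed all the way down.
- lid_hinge (a point): Middle of the lid's hinge line, at the top edge of the tin's +x wall (42.5 from the tin's centre, 75 above its underside). The hinge line is along the tin's y.
- lid_edge (a point): Middle of the lid's free edge, on its outer (upper when shut) face. The lid is a flat plate 85 x 85 x 5; this point is 85 from the hinge line.
- gourd: Terracotta mate gourd, 84 across, 81 high, open at the top, loose on the table to the left (+y) of the shelf; origin at the centre of its underside.
- coaster: Round wooden coaster, 94 across, 9 thick, lying on the shelf's top; origin at the centre of its underside.
- bombilla: Twisted steel drinking straw, 178 long, 11 thick, lying on the shelf's top along its own x; origin below its middle.
There are look-alikes about, which are no part of the job. There is more than one size of the tin; the job needs the middle-sized.

How it is judged:
On the way:
1. the lid is fully shut while the drawer is still open (value of joint lid below 0.06 rad and value of joint shelf_drawer0 above 0.08 m), for 0.2 s.
At the end, for the whole second after the job is handed in: Drawer within 6 mm of fully home with the tin upright and at rest on its floor, lid within 0.07 rad of shut, and gourd, coaster and bombilla within 20 mm of where they were, the gourd upright (value of joint shelf_drawer0 below 0.006 m and value of joint lid below 0.07 rad and angle between tin's own z axis and vertical below 0.1 rad and height (world z) of tin between 0.015 and 0.03 m and x of tin in the frame of shelf above -0.094 m and linear speed of tin below 0.02 m/s and distance of each of gourd, coaster, bombilla from where it was at the start of the episode below 0.02 m and angle between gourd's own z axis and vertical below 0.2 rad); the robot touches nothing.
It fails at once if the tin is lifted off the drawer floor (height (world z) of tin above 0.045 m).
It fails at once if the tin is tipped (angle between tin's own z axis and vertical above 0.35 rad).
It fails at once if the gourd, coaster or bombilla is shifted, lifted or tipped (distance of any of gourd, coaster, bombilla from where it was at the start of the episode above 0.03 m or angle between gourd's own z axis and vertical above 0.5 rad).
It also fails if it takes over 51 s, if anything falls off the work surface, if the arm or the gripper's body presses on something with over 40 N, if the wrist force passes 120 N, or if a joint passes its speed limit or range.

## Working session

There is one attempt and no reset: what is moved stays moved. The work goes in short steps, Python scripts to look and compute and a shell command to move; the robot and the scene stay as the last step left them, time stands still between calls to the robot, and variables do not carry over. Pictures are saved under pics/ and viewed, at most 10 in all, crops included, and the job is handed in when it is done.

```bash
mkdir -p pics; cat > h.py <<'E'
from plant import manip
import cv2, numpy as np
from scipy.spatial.transform import Rotation as Ro
def cam(n):
    return manip.get_image(n)
def world(im,c): return np.array(im["R"]).T@(np.array(c)-np.array(im["t"]))
def ray(im,uv):
    p=cv2.undistortPoints(np.array([[uv]],float),np.array(im["mtx"]),np.array(im["distortion"]))[0,0]
    R=np.array(im["R"]); d=R.T@np.array([p[0],p[1],1.]); o=-R.T@np.array(im["t"]); return o,d
def atz(im,uv,z):
    o,d=ray(im,uv); return o+d*(z-o[2])/d[2]
def proj(im,X):
    return cv2.projectPoints(np.array(X,float).reshape(-1,3),cv2.Rodrigues(np.array(im["R"]))[0],np.array(im["t"],float),np.array(im["mtx"]),np.array(im["distortion"]))[0][:,0]
E
python3 - <<'E'
from h import *
for n in ["side","top"]:
    im=cam(n); cv2.imwrite(f"pics/{n}0.png",im["frame"][:,:,::-1])
    print(n,-np.array(im["R"]).T@np.array(im["t"]))
    for k in ["shelf","shelf_drawer0_handle","tin","lid","lid_hinge","lid_edge","gourd","coaster","bombilla"]:
        for r in manip.recognise(n,k): print(k,round(r["p"],2),world(im,r["centre"]).round(3),proj(im,world(im,r["centre"])).round(0))
s=manip.state(); print({k:np.round(v,3) for k,v in s.items()}); print(Ro.from_rotvec(s["eef_rot"]).as_matrix().round(2))
E
```

```text
side [ 0.05238411 -0.2379672   1.00902248]
shelf 0.55 [0.653 0.038 0.126] [[338. 180.]]
shelf_drawer0_handle 0.73 [0.552 0.018 0.05 ] [[324. 233.]]
tin 0.89 [0.588 0.023 0.078] [[330. 214.]]
tin 0.74 [ 0.48  -0.261  0.11 ] [[428. 300.]]
tin 0.64 [0.373 0.122 0.058] [[246. 272.]]
lid 0.8 [0.602 0.    0.149] [[343. 197.]]
lid 0.65 [ 0.491 -0.268  0.112] [[433. 297.]]
lid_hinge 0.81 [ 0.487 -0.264  0.111] [[430. 298.]]
lid_hinge 0.65 [0.601 0.002 0.144] [[341. 198.]]
lid_hinge 0.58 [0.374 0.127 0.052] [[245. 272.]]
lid_edge 0.79 [0.601 0.001 0.143] [[342. 199.]]
lid_edge 0.79 [ 0.488 -0.266  0.113] [[432. 298.]]
lid_edge 0.69 [0.372 0.131 0.052] [[242. 272.]]
gourd 0.74 [0.612 0.295 0.056] [[241. 170.]]
coaster 0.94 [ 0.745 -0.074  0.158] [[398. 163.]]
bombilla 0.68 [0.588 0.024 0.081] [[330. 214.]]
bombilla 0.47 [0.748 0.111 0.15 ] [[329. 136.]]
top [0.49118506 0.01069417 1.08471616]
shelf 0.6 [0.665 0.052 0.149] [[309. 150.]]
tin 0.92 [0.58  0.027 0.027] [[322. 197.]]
tin 0.75 [0.376 0.133 0.053] [[270. 289.]]
tin 0.65 [ 0.488 -0.257  0.113] [[457. 242.]]
lid 0.82 [ 0.494 -0.268  0.10
[... 418 characters left out ...]
.75  -0.069  0.151] [[370. 110.]]
coaster 0.41 [0.607 0.003 0.153] [[333. 179.]]
bombilla 0.57 [0.74  0.12  0.151] [[277. 113.]]
{'time': np.float64(1.0), 'joint_pos': array([ 1.043,  0.22 ,  1.526, -0.   ,  1.395, -0.126]), 'qd': array([ 0.002,  0.   ,  0.002, -0.001,  0.001,  0.001]), 'effort': array([ 1.0000e-03, -4.9456e+01, -3.8773e+01,  7.0000e-02,  4.6000e-02,
       -0.0000e+00]), 'tcp_pos': array([0.244, 0.575, 0.223]), 'eef_rot': array([ 0.627,  3.078, -0.   ]), 'contact_force': array([-0.18 ,  0.697,  0.034]), 'ft_torque': array([-0.036, -0.016,  0.005]), 'finger_force': np.float64(0.0), 'finger_gap': np.float64(1.0)}
[[-0.92  0.39  0.  ]
 [ 0.39  0.92 -0.  ]
 [-0.    0.   -1.  ]]
```

```bash
python3 - <<'E'
import cv2
a=cv2.imread("pics/side0.png"); b=cv2.imread("pics/top0.png")
cv2.imwrite("pics/s1.png",cv2.resize(a[100:340,160:480],None,fx=2.5,fy=2.5,interpolation=2))
cv2.imwrite("pics/t1.png",cv2.resize(b[80:320,160:480],None,fx=2.5,fy=2.5,interpolation=2))
E
```

```text
(no output)
```

View pics/s1.png

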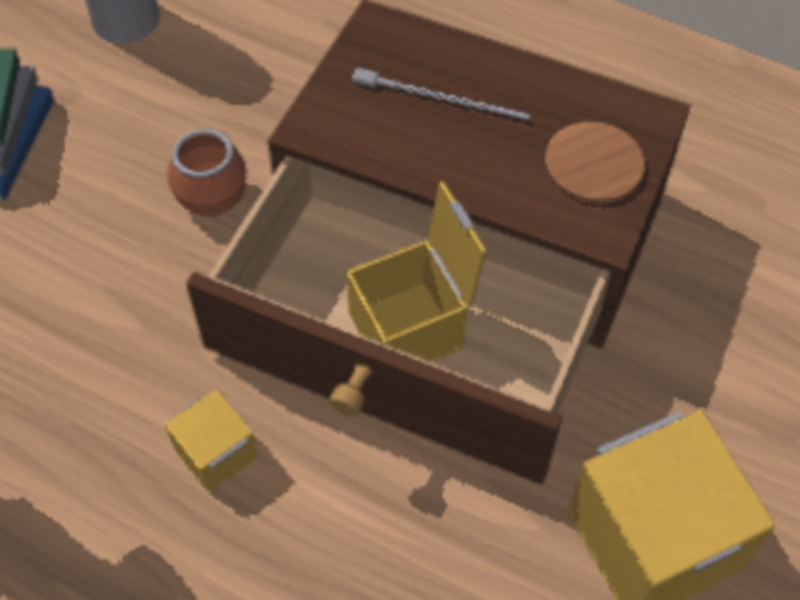

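View pics/t1.png

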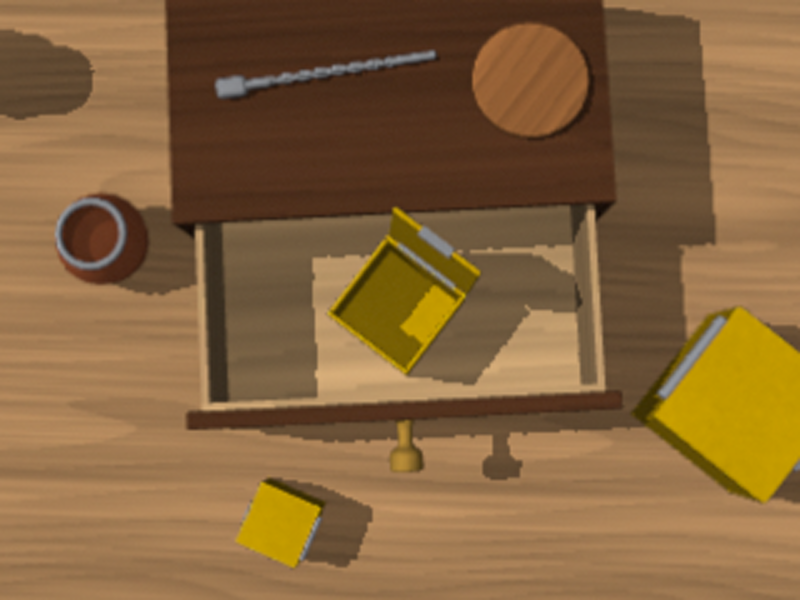

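The pictures show the middle tin in the drawer (top view: rim corners at crop (331,313), (406,372), (465,293), (390,238)), with its hinge on the far-right side and its lid leaning towards the shelf. The knob is at crop (405,460).

```bash
cat >> h.py <<'E'
def c2(p): return (p[0]/2.5+160-.3,p[1]/2.5+80-.3)
def c1(p): return (p[0]/2.5+160-.3,p[1]/2.5+100-.3)
E
python3 - <<'E'
from h import *
t=cam("top"); s=cam("side")
rim={"L":(331,313),"B":(406,372),"R":(465,293),"T":(390,238)}
W={k:atz(t,c2(v),.097) for k,v in rim.items()}
for k in W: print(k,W[k].round(3))
rs={"L":(349,273),"B":(387,340),"R":(467,303),"T":(428,245)}
for k in rs: print("side",k,atz(s,c1(rs[k]),.097).round(3))
h=(W["R"]+W["T"])/2; c=sum(W.values())/4; print("hinge",h,"c",c,"yaw",np.arctan2(*(h-c)[1::-1]))
def tri(a,b):
    o1,d1=ray(t,c2(a));o2,d2=ray(s,c1(b))
    x=np.linalg.lstsq(np.c_[d1,-d2],o2-o1,rcond=None)[0]
    return (o1+d1*x[0]+o2+d2*x[1])/2
print("lid corners",tri((395,208),(443,184)),tri((480,270),(485,248)))
print("panel corners",[atz(t,c2(p),.133).round(3) for p in [(187,412),(622,393)]],"shelf top front",[atz(t,c2(p),.145).round(3) for p in [(175,222),(614,203)]])
print("knob",tri((405,460),(347,395)))
E
```

```text
L [0.557 0.087 0.097]
B [0.509 0.023 0.097]
R [ 0.577 -0.025  0.097]
T [0.622 0.039 0.097]
side L [0.556 0.087 0.097]
side B [0.51  0.021 0.097]
side R [ 0.579 -0.024  0.097]
side T [0.62  0.038 0.097]
hinge [0.59920274 0.00712531 0.097     ] c [0.56601499 0.03106528 0.097     ] yaw -0.6249112853285763
lid corners [0.63514086 0.03331664 0.17655974] [ 0.5872614  -0.03292034  0.18250881]
panel corners [array([0.471, 0.199, 0.133]), array([ 0.496, -0.153,  0.133])] shelf top front [array([0.624, 0.213, 0.145]), array([ 0.649, -0.142,  0.145])]
knob [0.43671317 0.02075318 0.11496556]
```

```bash
python3 -m crank '[{"claw":1,"roll":0.1125},{"claw":1,"roll":0.1125},{"claw":1,"dx":-0.02,"dy":-0.008},{"claw":1,"dx":-0.034,"dy":-0.013},{"claw":1,"dx":-0.034,"dy":-0.013},{"claw":1,"dx":-0.034,"dy":-0.013},{"claw":1,"dx":-0.034,"dy":-0.013},{"claw":1,"dx":-0.034,"dy":-0.013},{"claw":1,"dx":-0.034,"dy":-0.013},{"claw":1,"dx":-0.034,"dy":-0.013},{"claw":1,"dx":-0.034,"dy":-0.013},{"claw":1,"dx":-0.034,"dy":-0.013},{"claw":1,"dx":-0.034,"dy":-0.013},{"claw":1,"dx":-0.034,"dy":-0.013},{"claw":1,"dx":-0.034,"dy":-0.013},{"claw":1,"dx":-0.034,"dy":-0.013},{"claw":1,"dx":-0.034,"dy":-0.013},{"claw":1,"dx":-0.034,"dy":-0.013},{"claw":1,"dx":-0.034,"dy":-0.013},{"claw":1,"dx":-0.034,"dy":-0.013}]'
cat > g.py <<'E'
from h import *
s=manip.state(); R=Ro.from_rotvec(s["eef_rot"]).as_matrix(); p=np.array(s["tcp_pos"])
h=np.array([.5992,.0071,.097]); u=np.array([.811,-.585,0])
print("t",s["time"],"tcp",p.round(4),"x",R[:,0].round(3),"rel hinge: along",((p-h)@u).round(4),"lat",((p-h)@[.585,.811,0]).round(4),"z",(p-h)[2].round(4),"F",np.round(s["contact_force"],1),"gap",round(s["finger_gap"],2))
E
python3 g.py
```

```text
t 1.1 tcp [0.2444 0.5752 0.2226] x [-0.92   0.391  0.   ] rel hinge: along -0.6201 lat 0.2532 z 0.1256 F [ 0.2 -0.9  0.3] gap 1.0$[0]: bad value
```

```bash
python3 -m crank '[{"claw":1.0,"dx":0,"dy":0,"dz":0,"roll":0.1125},{"claw":1.0,"dx":0,"dy":0,"dz":0,"roll":0.1125}]'; python3 g.py
```

```text
time: 1.27
tcp_pos: [0.2444, 0.5752, 0.2225]
eef_rot: [-0.976, -2.986, 0.0]
contact_force: [0.4, 0.2, 0.6]
finger_gap: 0.919
finger_force: 0.0
t 1.2667 tcp [0.2444 0.5752 0.2225] x [-0.807  0.591 -0.   ] rel hinge: along -0.6201 lat 0.2532 z 0.1255 F [0.4 0.2 0.6] gap 0.92
```

```bash
python3 -m crank '[{"claw":1,"dx":-0.02,"dy":-0.008,"dz":0,"roll":0},{"claw":1,"dx":-0.034,"dy":-0.013,"dz":0,"roll":0},{"claw":1,"dx":-0.034,"dy":-0.013,"dz":0,"roll":0},{"claw":1,"dx":-0.034,"dy":-0.013,"dz":0,"roll":0},{"claw":1,"dx":-0.034,"dy":-0.013,"dz":0,"roll":0},{"claw":1,"dx":-0.034,"dy":-0.013,"dz":0,"roll":0},{"claw":1,"dx":-0.034,"dy":-0.013,"dz":0,"roll":0},{"claw":1,"dx":-0.034,"dy":-0.013,"dz":0,"roll":0},{"claw":1,"dx":-0.034,"dy":-0.013,"dz":0,"roll":0},{"claw":1,"dx":-0.034,"dy":-0.013,"dz":0,"roll":0},{"claw":1,"dx":-0.034,"dy":-0.013,"dz":0,"roll":0},{"claw":1,"dx":-0.034,"dy":-0.013,"dz":0,"roll":0},{"claw":1,"dx":-0.034,"dy":-0.013,"dz":0,"roll":0},{"claw":1,"dx":-0.034,"dy":-0.013,"dz":0,"roll":0},{"claw":1,"dx":-0.034,"dy":-0.013,"dz":0,"roll":0},{"claw":1,"dx":-0.034,"dy":-0.013,"dz":0,"roll":0},{"claw":1,"dx":-0.034,"dy":-0.013,"dz":0,"roll":0},{"claw":1,"dx":-0.034,"dy":-0.013,"dz":0,"roll":0},{"claw":1,"dx":-0.034,"dy":-0.013,"dz":0,"roll":0},{"claw":1,"dx":-0.02,"dy":-0.008,"dz":0,"roll":0}]'; python3 g.py
```

```text
time: 2.93
tcp_pos: [0.6274, -0.0132, 0.2225]
eef_rot: [0.971, 2.986, -0.001]
contact_force: [1.3, 0.5, -0.1]
finger_gap: 0.008
finger_force: 0.0
t 2.9333 tcp [ 0.6274 -0.0132  0.2225] x [-0.809  0.588 -0.001] rel hinge: along 0.0347 lat 0.0 z 0.1255 F [ 1.3  0.5 -0.1] gap 0.01
```

```bash
python3 -m crank '[{"claw":1,"dx":0,"dy":0,"dz":0.02,"roll":0},{"claw":1,"dx":0,"dy":0,"dz":0.022,"roll":0},{"claw":1,"dx":0,"dy":0,"dz":0.014,"roll":0},{"claw":1,"dx":0,"dy":0,"dz":0.006,"roll":0},{"claw":1,"dx":0,"dy":0,"dz":0,"roll":0},{"claw":1,"dx":0.005,"dy":0,"dz":0,"roll":0},{"claw":1,"dx":0.006,"dy":0,"dz":0,"roll":0},{"claw":1,"dx":0.006,"dy":0,"dz":0,"roll":0},{"claw":1,"dx":0.006,"dy":0,"dz":0,"roll":0},{"claw":1,"dx":0.006,"dy":0,"dz":0,"roll":0},{"claw":1,"dx":0.006,"dy":0,"dz":0,"roll":0}]'; python3 g.py; python3 - <<'E'
from h import *
a=cam("side")["frame"][100:340,160:480,::-1]; b=cam("top")["frame"][80:320,160:480,::-1]
cv2.imwrite("pics/c2.png",cv2.resize(np.hstack([a[40:,60:260],b[40:,60:260]]),None,fx=2,fy=2,interpolation=2))
E
```

```text
time: 3.85
tcp_pos: [0.5972, 0.0114, 0.1612]
eef_rot: [0.968, 2.988, 0.0]
contact_force: [-0.3, -0.8, 0.3]
finger_gap: 0.003
finger_force: 0.2
t 3.85 tcp [0.5972 0.0114 0.1612] x [-0.81   0.586 -0.001] rel hinge: along -0.0042 lat 0.0023 z 0.0642 F [-0.3 -0.8  0.3] gap 0.0
```

View pics/c2.png

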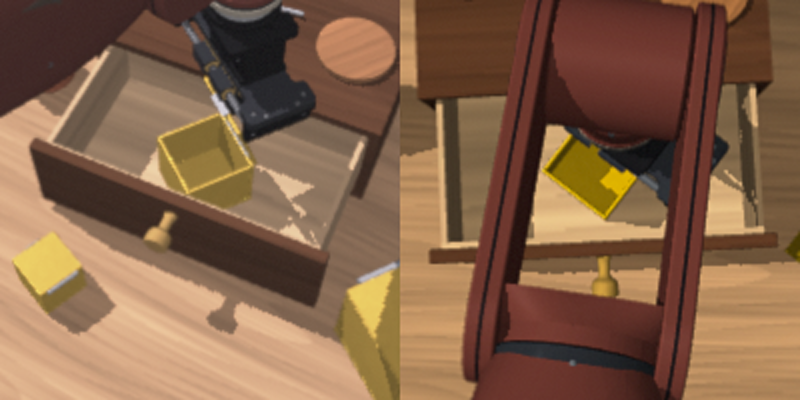

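Side view (left): the lid is now about upright at (215,100), with the fingers behind it at (230,120), and the tin hasn't moved. I'll carry on along the arc.

```bash
python3 -m crank '[{"claw":1,"dx":0.005,"dy":0,"dz":0,"roll":0},{"claw":1,"dx":0.005,"dy":0,"dz":0.001,"roll":0},{"claw":1,"dx":0.006,"dy":0,"dz":0.001,"roll":0},{"claw":1,"dx":0.006,"dy":0,"dz":0.004,"roll":0},{"claw":1,"dx":0.006,"dy":0,"dz":0.004,"roll":0},{"claw":1,"dx":0.005,"dy":0,"dz":0.0055,"roll":0},{"claw":1,"dx":0.005,"dy":0,"dz":0.0055,"roll":0},{"claw":1,"dx":0.004,"dy":0,"dz":0.006,"roll":0},{"claw":1,"dx":0.004,"dy":0,"dz":0.006,"roll":0},{"claw":1,"dx":0.0025,"dy":0,"dz":0.006,"roll":0},{"claw":1,"dx":0.0025,"dy":0,"dz":0.006,"roll":0},{"claw":1,"dx":0.001,"dy":0,"dz":0.004,"roll":0},{"claw":1,"dx":0,"dy":0,"dz":0.004,"roll":0}]'; python3 g.py
```

```text
time: 5.03
tcp_pos: [0.5551, 0.0415, 0.1069]
eef_rot: [-0.968, -2.988, 0.0]
contact_force: [0.1, 0.5, 0.1]
finger_gap: 0.007
finger_force: 0.1
t 5.0333 tcp [0.5551 0.0415 0.1069] x [-0.81   0.586  0.001] rel hinge: along -0.0559 lat 0.002 z 0.0099 F [0.1 0.5 0.1] gap 0.01
```

```bash
python3 -m crank '[{"claw":1,"dx":0,"dy":0,"dz":0.002,"roll":0},{"claw":1,"dx":0,"dy":0,"dz":0.002,"roll":0}]'; python3 g.py
```

```text
time: 5.2
tcp_pos: [0.5555, 0.0412, 0.1033]
eef_rot: [-0.969, -2.988, 0.0]
contact_force: [-1.2, 0.6, -0.3]
finger_gap: 0.002
finger_force: 0.1
t 5.2 tcp [0.5555 0.0412 0.1033] x [-0.81   0.587  0.   ] rel hinge: along -0.0554 lat 0.0021 z 0.0063 F [-1.2  0.6 -0.3] gap 0.0
```

Still no firm contact, so I'll go down in small steps.

```bash
python3 -m crank '[{"claw":1,"dx":0,"dy":0,"dz":0.0015,"roll":0},{"claw":1,"dx":0,"dy":0,"dz":0.0,"roll":0}]'; python3 -m crank '[{"claw":1,"dx":0,"dy":0,"dz":0.0015,"roll":0},{"claw":1,"dx":0,"dy":0,"dz":0.0,"roll":0}]'; python3 g.py
```

```text
time: 5.37
tcp_pos: [0.5559, 0.0412, 0.1024]
eef_rot: [0.968, 2.988, 0.0]
contact_force: [0.6, 0.3, -0.2]
finger_gap: 0.006
finger_force: 0.0
time: 5.53
tcp_pos: [0.557, 0.0413, 0.1023]
eef_rot: [0.968, 2.985, 0.002]
contact_force: [-0.0, -0.6, 7.1]
finger_gap: 0.004
finger_force: 3.2
t 5.5333 tcp [0.557  0.0413 0.1023] x [-0.81   0.587 -0.003] rel hinge: along -0.0542 lat 0.003 z 0.0053 F [-0.  -0.6  7.1] gap 0.0
```

```bash
python3 -m crank '[{"claw":1,"dx":0,"dy":0,"dz":0.0015,"roll":0},{"claw":1,"dx":0,"dy":0,"dz":0,"roll":0},{"claw":1,"dx":0,"dy":0,"dz":0,"roll":0},{"claw":1,"dx":0,"dy":0,"dz":0,"roll":0}]'; python3 g.py; python3 -m crank '[{"claw":1,"dx":0,"dy":0,"dz":-0.01,"roll":0},{"claw":1,"dx":0,"dy":0,"dz":-0.025,"roll":0},{"claw":1,"dx":0,"dy":0,"dz":-0.035,"roll":0},{"claw":1,"dx":0,"dy":0,"dz":-0.035,"roll":0},{"claw":1,"dx":0.02,"dy":0,"dz":-0.03,"roll":0},{"claw":1,"dx":0.035,"dy":0,"dz":0,"roll":0},{"claw":1,"dx":0.035,"dy":0,"dz":0,"roll":0},{"claw":1,"dx":0.035,"dy":0,"dz":0,"roll":0},{"claw":1,"dx":0.035,"dy":0,"dz":0,"roll":0},{"claw":1,"dx":0.02,"dy":0,"dz":0,"roll":0}]'; python3 g.py; python3 - <<'E'
from h import *
a=cam("side")["frame"][100:340,160:480,::-1]; b=cam("top")["frame"][80:320,160:480,::-1]
cv2.imwrite("pics/c3.png",cv2.resize(np.hstack([a[40:,60:260],b[40:,60:260]]),None,fx=2,fy=2,interpolation=2))
E
```

```text
time: 5.87
tcp_pos: [0.5582, 0.0414, 0.1022]
eef_rot: [0.967, 2.983, 0.003]
contact_force: [0.9, 1.5, 11.4]
finger_gap: 0.005
finger_force: 5.7
t 5.8667 tcp [0.5582 0.0414 0.1022] x [-0.81   0.587 -0.005] rel hinge: along -0.0533 lat 0.0038 z 0.0052 F [ 0.9  1.5 11.4] gap 0.01
time: 6.7
tcp_pos: [0.4069, 0.1482, 0.2341]
eef_rot: [-0.967, -2.988, -0.0]
contact_force: [-0.1, 0.0, 0.1]
finger_gap: 0.005
finger_force: 0.0
t 6.7 tcp [0.4069 0.1482 0.2341] x [-0.81   0.586  0.001] rel hinge: along -0.2385 lat 0.002 z 0.1371 F [-0.1  0.   0.1] gap 0.0
```

View pics/c3.png

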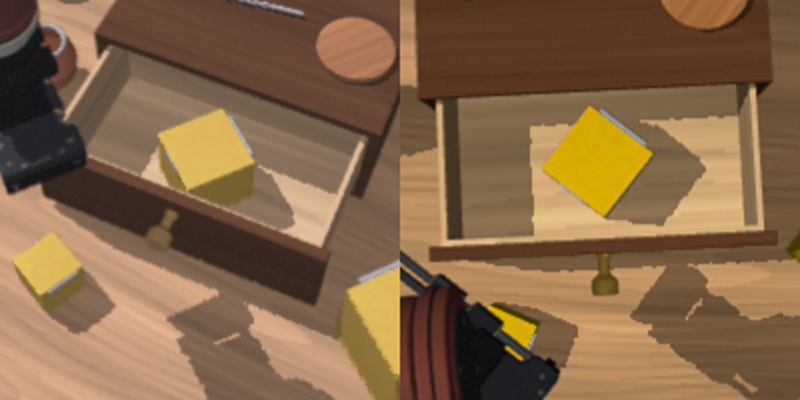

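The side and top views show the lid flat on the tin, at (205,140) and (600,160), with the tin where it was. The knob is at (160,230) and (605,280). Next I'll turn the tool and go in front of the knob.

```bash
python3 -m crank '[{"claw":1,"dx":0,"dy":0,"dz":0,"roll":-0.116},{"claw":1,"dx":0,"dy":0,"dz":0,"roll":-0.116},{"claw":1,"dx":0,"dy":0,"dz":0,"roll":-0.116},{"claw":1,"dx":0,"dy":0,"dz":0,"roll":-0.116},{"claw":1,"dx":0,"dy":0,"dz":0,"roll":-0.116},{"claw":1,"dx":0,"dy":0,"dz":0,"roll":-0.116},{"claw":1,"dx":0.004,"dy":-0.025,"dz":0,"roll":0},{"claw":1,"dx":0.004,"dy":-0.03,"dz":0,"roll":0},{"claw":1,"dx":0.004,"dy":-0.03,"dz":0,"roll":0},{"claw":1,"dx":0.004,"dy":-0.03,"dz":0,"roll":0},{"claw":1,"dx":0,"dy":-0.014,"dz":0,"roll":0},{"claw":1,"dx":0,"dy":0,"dz":0.02,"roll":0},{"claw":1,"dx":0,"dy":0,"dz":0.03,"roll":0},{"claw":1,"dx":0,"dy":0,"dz":0.03,"roll":0},{"claw":1,"dx":0,"dy":0,"dz":0.03,"roll":0},{"claw":1,"dx":0,"dy":0,"dz":0.029,"roll":0},{"claw":1,"dx":0,"dy":0,"dz":0,"roll":0}]'; python3 g.py; python3 - <<'E'
from h import *
a=cam("side")["frame"][100:340,160:480,::-1]; b=cam("top")["frame"][80:320,160:480,::-1]
cv2.imwrite("pics/c4.png",cv2.resize(np.hstack([a[40:,60:260],b[40:,60:260]]),None,fx=2,fy=2,interpolation=2))
E
```

```text
time: 8.22
tcp_pos: [0.3984, 0.017, 0.0898]
eef_rot: [0.107, -3.13, -0.002]
contact_force: [-1.5, 1.0, -0.9]
finger_gap: 0.006
finger_force: 0.0
t 8.2167 tcp [0.3984 0.017  0.0898] x [-0.998 -0.068  0.01 ] rel hinge: along -0.1686 lat -0.1094 z -0.0072 F [-1.5  1.  -0.9] gap 0.01
```

View pics/c4.png

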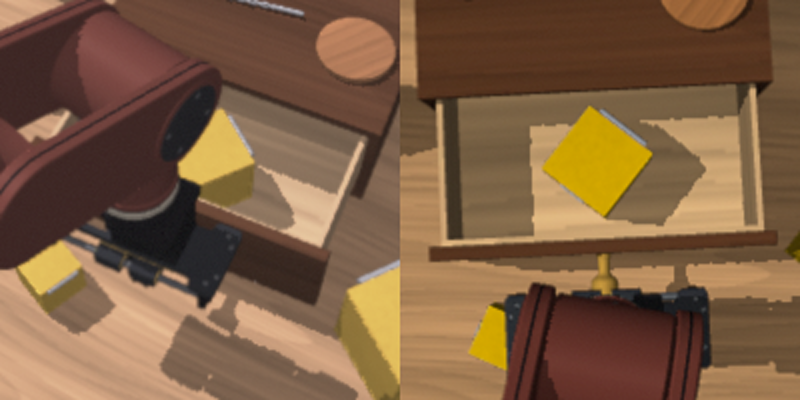

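The fingers are in line with the knob in the top view (605,280), so I'll push gently.

```bash
python3 -m crank '[{"claw":1,"dx":-0.004,"dy":0,"dz":0,"roll":0},{"claw":1,"dx":-0.004,"dy":0,"dz":0,"roll":0},{"claw":1,"dx":-0.004,"dy":0,"dz":0,"roll":0},{"claw":1,"dx":-0.004,"dy":0,"dz":0,"roll":0},{"claw":1,"dx":-0.004,"dy":0,"dz":0,"roll":0},{"claw":1,"dx":-0.004,"dy":0,"dz":0,"roll":0},{"claw":1,"dx":-0.004,"dy":0,"dz":0,"roll":0},{"claw":1,"dx":-0.005,"dy":0,"dz":0,"roll":0},{"claw":1,"dx":-0.006,"dy":0,"dz":0,"roll":0},{"claw":1,"dx":-0.006,"dy":0,"dz":0,"roll":0}]'; python3 -m crank '[{"claw":1,"dx":-0.006,"dy":0,"dz":0,"roll":0},{"claw":1,"dx":-0.006,"dy":0,"dz":0,"roll":0},{"claw":1,"dx":-0.006,"dy":0,"dz":0,"roll":0},{"claw":1,"dx":-0.006,"dy":0,"dz":0,"roll":0},{"claw":1,"dx":-0.006,"dy":0,"dz":0,"roll":0},{"claw":1,"dx":-0.006,"dy":0,"dz":0,"roll":0},{"claw":1,"dx":-0.006,"dy":0,"dz":0,"roll":0},{"claw":1,"dx":-0.006,"dy":0,"dz":0,"roll":0},{"claw":1,"dx":-0.006,"dy":0,"dz":0,"roll":0},{"claw":1,"dx":-0.006,"dy":0,"dz":0,"roll":0}]'; python3 g.py; python3 - <<'E'
from h import *
a=cam("side")["frame"][100:340,160:480,::-1]; b=cam("top")["frame"][80:320,160:480,::-1]
cv2.imwrite("pics/c5.png",cv2.resize(np.hstack([a[40:,60:260],b[40:,60:260]]),None,fx=2,fy=2,interpolation=2))
E
```

```text
time: 9.15
tcp_pos: [0.4479, 0.0204, 0.0949]
eef_rot: [0.109, -3.139, -0.0]
contact_force: [-2.0, 0.2, 0.9]
finger_gap: 0.005
finger_force: 0.6
time: 9.98
tcp_pos: [0.5079, 0.0244, 0.095]
eef_rot: [0.109, -3.14, 0.0]
contact_force: [-2.2, 0.4, -0.4]
finger_gap: 0.002
finger_force: 0.7
t 9.9833 tcp [0.5079 0.0244 0.095 ] x [-0.998 -0.069  0.   ] rel hinge: along -0.0842 lat -0.0394 z -0.002 F [-2.2  0.4 -0.4] gap 0.0
```

View pics/c5.png

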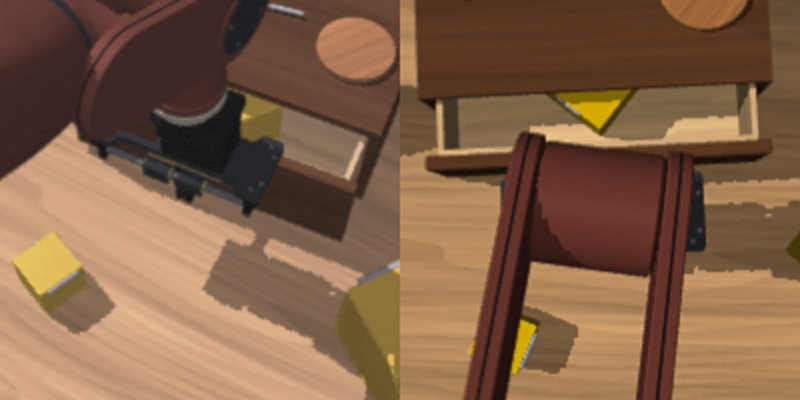

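The drawer is closing and the tin has slipped under the board with its lid shut (top view, 600,105). About 65 mm is left.

```bash
python3 -m crank '[{"claw":1,"dx":-0.006,"dy":0,"dz":0,"roll":0},{"claw":1,"dx":-0.006,"dy":0,"dz":0,"roll":0},{"claw":1,"dx":-0.006,"dy":0,"dz":0,"roll":0},{"claw":1,"dx":-0.006,"dy":0,"dz":0,"roll":0},{"claw":1,"dx":-0.006,"dy":0,"dz":0,"roll":0},{"claw":1,"dx":-0.006,"dy":0,"dz":0,"roll":0},{"claw":1,"dx":-0.005,"dy":0,"dz":0,"roll":0},{"claw":1,"dx":-0.004,"dy":0,"dz":0,"roll":0},{"claw":1,"dx":-0.003,"dy":0,"dz":0,"roll":0},{"claw":1,"dx":-0.003,"dy":0,"dz":0,"roll":0},{"claw":1,"dx":-0.002,"dy":0,"dz":0,"roll":0},{"claw":1,"dx":-0.002,"dy":0,"dz":0,"roll":0},{"claw":1,"dx":-0.002,"dy":0,"dz":0,"roll":0}]';python3 -m crank '[{"claw":1,"dx":-0.002,"dy":0,"dz":0,"roll":0},{"claw":1,"dx":-0.002,"dy":0,"dz":0,"roll":0}]';python3 -m crank '[{"claw":1,"dx":-0.002,"dy":0,"dz":0,"roll":0},{"claw":1,"dx":-0.002,"dy":0,"dz":0,"roll":0}]'; python3 g.py
```

```text
time: 11.17
tcp_pos: [0.5643, 0.0283, 0.0952]
eef_rot: [-0.109, 3.14, -0.0]
contact_force: [-1.4, 0.1, 0.2]
finger_gap: 0.005
finger_force: 0.6
time: 11.33
tcp_pos: [0.5682, 0.0286, 0.0951]
eef_rot: [0.109, -3.139, 0.0]
contact_force: [-9.1, -0.6, 4.2]
finger_gap: 0.005
finger_force: 5.2
time: 11.5
tcp_pos: [0.5682, 0.0286, 0.095]
eef_rot: [0.109, -3.13, 0.001]
contact_force: [-24.9, -1.6, 19.7]
finger_gap: 0.004
finger_force: 12.3
t 11.5 tcp [0.5682 0.0286 0.095 ] x [-0.998 -0.07   0.01 ] rel hinge: along -0.0377 lat -0.0007 z -0.002 F [-24.9  -1.6  19.7] gap 0.0
```

It has come up against a stop at 25 N. I'll back off, rise, and check.

```bash
python3 -m crank '[{"claw":1,"dx":0.006,"dy":0,"dz":0,"roll":0},{"claw":1,"dx":0.02,"dy":0,"dz":0,"roll":0},{"claw":1,"dx":0.03,"dy":0,"dz":0,"roll":0},{"claw":1,"dx":0.03,"dy":0,"dz":-0.02,"roll":0},{"claw":1,"dx":0.03,"dy":0,"dz":-0.02,"roll":0},{"claw":1,"dx":0.03,"dy":0,"dz":-0.02,"roll":0},{"claw":1,"dx":0.02,"dy":0,"dz":-0.02,"roll":0},{"claw":1,"dx":0,"dy":0,"dz":0,"roll":0}]'; python3 - <<'E'
from h import *
t=cam("top");s=cam("side")
a=s["frame"][100:340,160:480,::-1]; b=t["frame"][80:320,160:480,::-1]
cv2.imwrite("pics/c6.png",cv2.resize(np.hstack([a[:180,:200],b[:180,60:260]]),None,fx=2,fy=2,interpolation=2))
cv2.imwrite("pics/c7.png",cv2.resize(b[40:140,:],None,fx=2.5,fy=2.5,interpolation=2))
for n,im in (("top",t),("side",s)):
  for k in ["gourd","coaster","bombilla","shelf_drawer0_handle"]:
    for r in manip.recognise(n,k)[:2]: print(n,k,round(r["p"],2),world(im,r["centre"]).round(3))
E
```

```text
time: 12.17
tcp_pos: [0.4064, 0.017, 0.179]
eef_rot: [-0.108, 3.133, -0.003]
contact_force: [1.3, -0.6, 0.2]
finger_gap: 0.002
finger_force: 0.0
top gourd 0.74 [0.622 0.308 0.058]
top coaster 0.72 [ 0.747 -0.068  0.153]
top bombilla 0.56 [0.742 0.119 0.151]
top shelf_drawer0_handle 0.98 [0.627 0.032 0.129]
side gourd 0.53 [0.597 0.304 0.058]
side bombilla 0.66 [0.758 0.052 0.149]
side shelf_drawer0_handle 0.67 [ 0.623 -0.036  0.097]
```

View pics/c7.png

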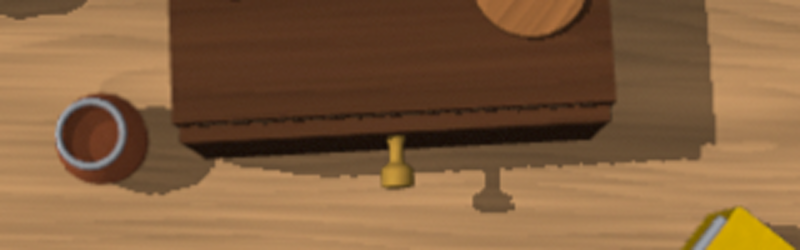

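View pics/c6.png

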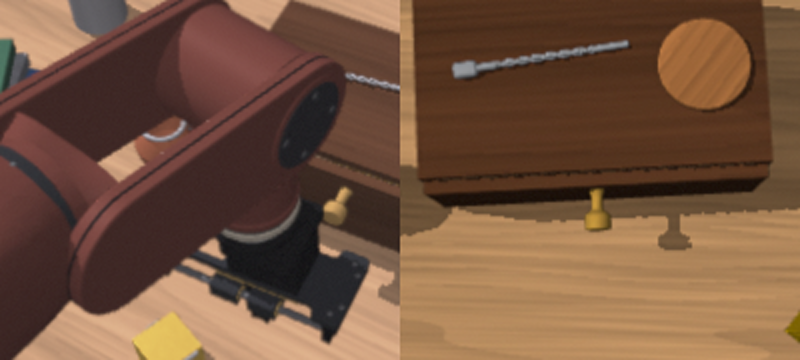

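The drawer front sits flush under the board edge, with about 11 mm showing as expected when home. The knob is at (397,165). The gourd, coaster and straw haven't moved, and the arm is clear, so I'm handing in.

```bash
python3 -c "
from plant import manip
print(manip.finish_job())"
```

```text
the job is handed in; nothing more can be done
None
```

I shut the tin's lid with the drawer still open, pushed the drawer home to its stop, and handed the job in with the gourd, coaster and straw unmoved; the hand-in did not return a verdict.

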